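# Set the iris lamp's lever to the long mark and switch it on

## Task

Light the chapel ruin: with the fingertips push the iris lamp's lever around its arc until its pointer lines up with the one long mark on the scale, then press the lamp's round switch fully down and let it spring back. Only push and press: do not pinch the lever, and leave the queen, ruin, pot, flashlight and jar standing where they are.

Things in the scene. Friction and masses are not known exactly. Their poses are not given: they have to be found in the camera images.
- lamp: Round iris lamp, fixed, 150 mm across; the aluminium ring on it is 132 mm across, top at z = 70 mm. Origin on the ring's axis at the cabinet top, z up. The switch is on its +x side; the scale curves round its -x side: an arc 128 to 162 mm from the axis, top at z = 60 mm, with short black marks (8 mm) and one long, thicker one (25 mm). Lamp turned up to 0.5 rad either way.
- iris_ring (a joint): Angle of the ring with its lever (rad), growing counter-clockwise seen from above; stops at 0 and 2.1. In the lamp's frame the lever points 2.09 + value from +x. Starts between 0.15 and 0.85; at 1.45 the pointer meets the long mark; neighbouring short marks lie 0.26 rad away. Light friction (about 1 N at the tab), no spring: it stays where it is left.
- tab (a point): Centre of the upright black tab on the lever, the place to push: 26 mm long radially, 14 mm thick, 36 mm tall, from z = 69 to 105 mm, 98 mm from the ring's axis. Push its clockwise face to raise the joint value, its other face to lower it; pressing both at once is pinching. The lever's flat arm below it (top at z = 69 mm) is 12 mm wide. Nothing else of the lamp rises above z = 75 mm.
- pointer (a point): End of the narrow pointer at the lever's tip, 132 mm from the ring's axis, 4 mm wide.
- mark_long (a point): Inner end of the long mark on the scale, 135 mm from the ring's axis; the mark runs 25 mm outward from here and is 4 mm wide.
- switch_top (a point): Centre of the top of the round push switch, 32 mm across, on a block on the lamp's +x side, 100 mm from the ring's axis. Pressed straight down.
- switch (a joint): How far the switch is pressed (m): 0 up, 0.006 fully down, which takes about 4 N; it springs back up when released.
- queen: Black plastic chess queen, 34 mm across, 77 mm tall, standing; origin under its foot. Leave alone.
- ruin: White resin chapel ruin, 75 x 70 mm, 94 mm tall; origin under its centre. Leave alone.
- pot: Green ceramic pot, 100 mm across, 85 mm tall; origin under its foot. Leave alone.
- flashlight: Small aluminium flashlight lying on its side, 100 mm long along its x, 28 mm thick; origin under its middle. Leave alone.
- jar: Small jar with aluminium cap, 52 mm across, 65 mm tall; origin under its foot. Leave alone.

How it is judged (in metres and radians):
On the way, in this order (a step that is already met when the one before it is completed fails the run):
1. the lever's pointer is at the long mark (value of joint iris_ring between 1.38 and 1.52 rad), for 0.2 s.
2. the switch is pressed fully down with the pointer still at the long mark (all of step 1 and value of joint switch above 0.0045 m), for 0.04 s.
At the end, for the whole second after the job is handed in: The ring stands still with the pointer within 0.07 rad (about 9 mm at the scale) of the long mark, and the switch, after being pressed at least 4.5 of its 6 mm, is up again (all of step 1 and velocity of joint iris_ring between -0.05 and 0.05 rad/s and value of joint switch below 0.0015 m); the robot touches nothing.
It fails at once if the lever's tab is pinched: fingers press on both of its faces at once (contact force between the fingers and iris_ring_c0 above 0.5 N and contact force between the fingers and iris_ring_c1 above 0.5 N).
It fails at once if the queen, ruin, pot, flashlight or jar is lifted, knocked over or moved more than 20 mm (distance of any of queen, ruin, pot, flashlight, jar from where it was at the start of the episode above 0.02 m or angle between any of queen, ruin, pot, flashlight, jar's own z axis and vertical above 0.35 rad).
It also fails if it takes over 48 s, if anything falls off the work surface, if the arm or the gripper's body presses on something with over 40 N, if the wrist force passes 120 N, or if a joint passes its speed limit or range.

## Robot

A 6-joint arm with a two-finger parallel gripper is mounted at the origin on the work surface. World frame = base frame: x ahead of the robot, y to its left, z up, the work surface at z = 0. Lengths are in m, angles in degrees, forces in N, time in s.
With the tool pointing down it reaches from about 0.275 to 0.75 m from the base axis. Payload 10.2 kg.
Tool frame: the origin (TCP) lies at the very end of the fingers, on their centre line; the grasp point (between the pads) lies 19 mm behind it (env.grip_depth is the distance from the TCP to the grasp point, in m); y points along the fingers, x is the direction in which the jaws open and shut, and the axes are right-handed (so a half turn about y gives the same grasp; the last joint's range is limited). The gripper opens to 88 mm and grips with 3 to 60 N. Pads are 18 mm wide; open, the fingers measure 123 mm over their backs; the gripper's body (75 mm by 187 mm) begins 45 mm behind the grasp point.
Start: joints at [-88.488, 17.928, 85.812, -0, 76.261, -12.8], TCP at [0.13, -0.509, 0.205] pointing down, gripper open.
Joint ranges: [-168.41, 168.41], [-55.51, 124.54], [10.69, 146.95], [-70.63, 250.63], [1, 178], [-165.06, 165.06]. Speed limits (degrees/s): [136.94, 136.94, 172.46, 180, 180, 180].

## Interface

Orientations are given as [roll, pitch, yaw] about the fixed x, y, z axes, in that order (R = Rz(yaw) Ry(pitch) Rx(roll)).
In Python, from workcell import env gives the robot as it stands.
- The arm moves only by the tool send_rows, never from a script. Its argument "commands" is a list of rows, each a list of 7 numbers: the shift along the tool's x, y, z in m, then the turn, a rotation vector about the tool's x, y, z in rad, then the closure, from -1 (fully open) to 1 (shut). A call has 1 to 20 rows; each row is the pose to reach, as a shift and turn from the pose measured when the call began, along the tool's axes at that moment; what a row does not reach only later rows make up. A row lasts 1/10 s, in which the tool goes at most 50 mm and 8.59 degrees, less where a joint would pass 70% of its speed; a pose out of reach is approached as far as the arm can. A call with a gripper value outside its range is refused whole. The fingers move at their own pace and stop on an object; the grip force is fixed at half the most. Time passes only in rows, so rows that repeat a pose let the fingers close. It gives the time, the measured TCP pose, the force and the opening at its end, in the units of the state.
- env.get_obs(): the state, without advancing time (a new reading comes with each control period).
- env.read_camera(name): name is "scene" or "top" or "wrist"; returns a dict with "img" (420x560x3 uint8, red, green, blue), "fx", "fy", "cx", "cy" (pixels), "R" (3x3) and "t" (3): a world point X has camera coordinates R X + t. Camera axes: x right, y down, z forward; pixel columns grow to the right and rows downward; lengths in m; the calibration is good to about 2 mm. A picture is of the moment at which its call begins. There is no depth.
- env.close_job(): hands the job in, once; it reports no verdict.
Trained networks look in the newest picture that a camera, given by its name, has taken for a name from the list of things; names that differ only in an ending like _2 or _b are one class to them, and where a whole thing is asked for, a point or a joint stands for the part that bears it (a point fixed in the world has none). Each returns a list of dicts, best first, with "p" (0 to 1); they miss things now and then, are a little off and sometimes report something else, mostly with a low value. They report only what shows in the picture. A call takes as long as a camera call.
- env.cut_out(camera, target): "mask" (420x560 bool, what is visible of it) and "rect" ([left, top, right, bottom] in pixels, round what is visible of it).
The state is a dict: "time": time; "joint_positions": joint angles; "dq": joint speeds; "tau": joint torques, N m; "position": TCP position; "orientation": TCP orientation; "ft_force": force on the tool from outside, world axes, zero at the start; "wrist_torque": the same for the moment, N m; "finger_gap": finger opening in m.
Only numpy, scipy, OpenCV 4.12 (cv2) and the standard library are available. Lean on these libraries where they do the work, as an engineer would, in place of code of your own. Each camera call takes 0.05 s, during which the arm holds its last target.

## Working session

There is one attempt and no reset: what is moved stays moved. The work goes in short steps, Python scripts to look and compute and a tool call to move; the robot and the scene stay as the last step left them, time stands still between calls to the robot, and variables do not carry over. Pictures are saved under pics/ and viewed, and the job is handed in when it is done.

Besides the shell and the picture viewer there is one more tool, called as a command line: name --pt "numbers of a row" for each row, then --argument value for the rest. send_rows: Moves the arm, as the interface text tells. Its arguments: {"type":"object","properties":{"commands":{"type":"array"}},"required":["commands"]}

```bash
mkdir -p pics; ls
python3 - <<'E'
from workcell import env
import cv2
o=env.get_obs(); print({k:o[k] for k in('time','position','orientation','ft_force','finger_gap')})
for n in('scene','top','wrist'):
    c=env.read_camera(n); cv2.imwrite(f'pics/{n}0.png',c['img'][:,:,::-1]); print(n,c['fx'],c['cx'],c['cy'],c['R'],c['t'])
    for t in ('lamp','tab','pointer','mark_long','switch_top','queen','ruin','pot','flashlight','jar'):
        print(t,[(r['rect'],round(r['p'],2)) for r in env.cut_out(n,t)[:2]])
E
```

```text
pics
{'time': 0.0, 'position': array([ 0.12975567, -0.5084047 ,  0.20407035]), 'orientation': array([-8.99826252e+01,  7.14467397e-02, -7.56899766e+01]), 'ft_force': array([-0.12149198,  0.07973031, -0.41450244]), 'finger_gap': 0.08821921762007794}
scene 519.7384871912367 278.8134542477141 206.98031656309263 [[-0.57682822  0.8168508  -0.00489618]
 [ 0.64963453  0.45509637 -0.60898462]
 [-0.49522134 -0.35446025 -0.79316691]] [ 0.27066856 -0.38209947  1.40107816]
lamp [([197.9, 124.6, 330.0, 229.7], 0.91)]
tab [([216.5, 143.8, 305.5, 202.2], 0.91), ([205.3, 195.7, 221.6, 207.7], 0.45)]
pointer [([220.2, 145.7, 306.3, 204.1], 0.64)]
mark_long [([199.2, 120.7, 332.4, 230.0], 0.81)]
switch_top [([206.1, 191.7, 221.7, 209.2], 0.61)]
queen [([310.2, 221.7, 328.8, 253.4], 0.57)]
ruin [([245.3, 230.7, 288.4, 283.6], 0.96)]
pot [([429.1, 250.4, 489.0, 313.2], 0.84)]
flashlight [([197.0, 111.2, 234.3, 141.7], 0.76)]
jar [([170.3, 141.0, 200.9, 177.2], 0.63)]
top 428.72578208991774 274.1188061640401 216.24327248549542 [[ 0.00599476 -0.99997379 -0.00406048]
 [-0.98569517 -0.00522512 -0.16845693]

[... 185 characters left out ...]
 346.4, 270.0], 0.82)]
mark_long [([260.5, 185.6, 375.2, 297.5], 0.65)]
switch_top [([322.1, 192.8, 334.3, 202.4], 0.56)]
queen [([244.0, 211.5, 255.4, 231.8], 0.67)]
ruin [([254.7, 169.0, 292.8, 211.6], 0.65)]
pot [([125.0, 215.6, 165.8, 254.5], 0.79), ([292.8, 208.0, 346.6, 271.3], 0.15)]
flashlight [([388.8, 258.4, 402.6, 300.9], 0.62)]
jar [([369.3, 212.5, 393.7, 232.4], 0.66)]
wrist 343.62486540215474 276.92384720749476 215.4359781088377 [[ 0.24603827 -0.96925946 -0.00112502]
 [-0.93730746 -0.23822277  0.25437105]
 [-0.24681955 -0.06153052 -0.96710605]] [-0.52406759 -0.03430081  0.38903751]
lamp []
tab []
pointer []
mark_long []
switch_top []
queen []
ruin []
pot []
flashlight []
jar []
```

Run:
```python
import cv2
a=cv2.imread('pics/top0.png')[160:320,230:430]; cv2.imwrite('pics/topc.png',cv2.resize(a,None,fx=3.75,fy=3.75,interpolation=cv2.INTER_CUBIC))
a=cv2.imread('pics/scene0.png')[90:310,150:440]; cv2.imwrite('pics/scenec.png',cv2.resize(a,None,fx=2.7,fy=2.7,interpolation=cv2.INTER_CUBIC))
```

```text
(no output)
```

View pics/topc.png

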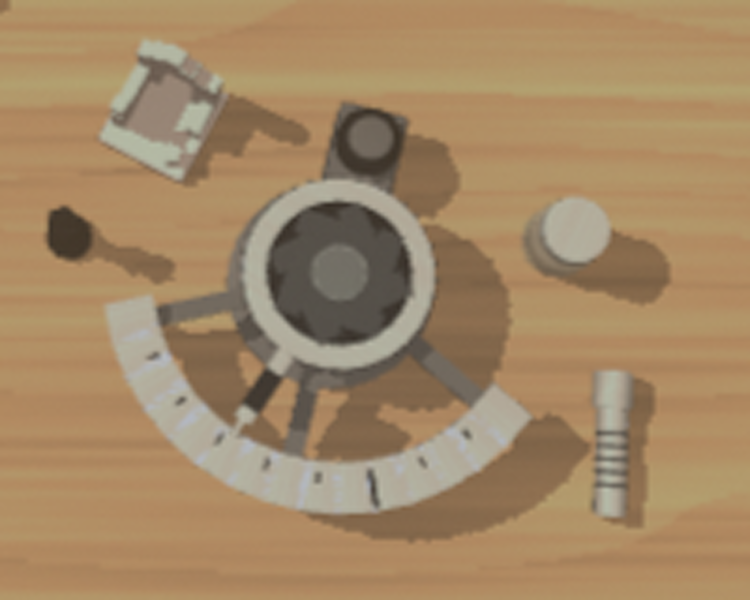

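View pics/scenec.png

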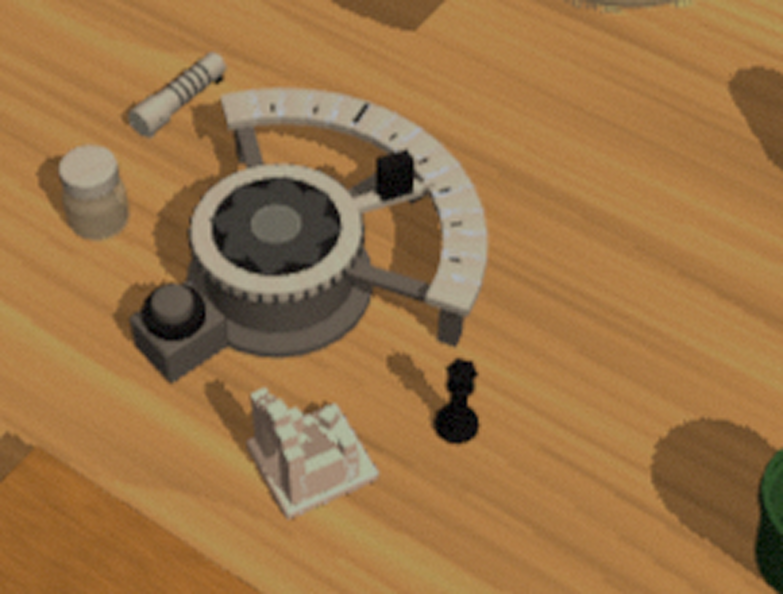

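View pics/top0.png

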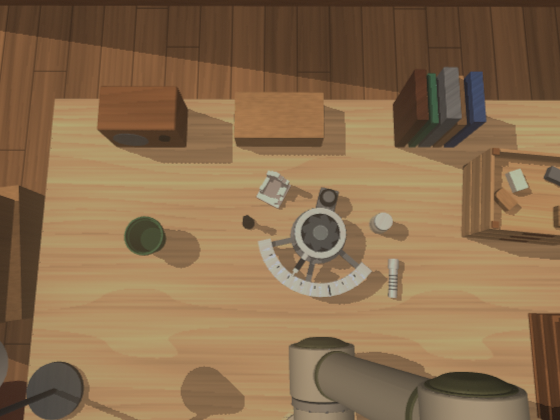

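```bash
cat > h.py <<'E'
import numpy as np
from workcell import env
def ray(c,u,v):
    d=np.array([(u-c['cx'])/c['fx'],(v-c['cy'])/c['fy'],1.]);R=np.array(c['R']);return -R.T@c['t'],R.T@d
def atz(c,u,v,z):
    o,d=ray(c,u,v);return o+d*(z-o[2])/d[2]
def tri(c1,p1,c2,p2):
    o,d=ray(c1,*p1);q,e=ray(c2,*p2)
    s=np.linalg.lstsq(np.c_[d,-e],q-o,rcond=None)[0];a=o+d*s[0];b=q+e*s[1];return (a+b)/2,np.linalg.norm(a-b)
E
python3 - <<'E'
from h import *
t=env.read_camera('top');s=env.read_camera('scene')
T=lambda x,y:(x/3.75+230-.4,y/3.75+160-.4)
S=lambda x,y:(x/2.7+150-.4,y/2.7+90-.4)
P={'ring':((339,272),(276,232),.07),'switch':((371,137),(175,305),.06),'mkin':((370,468),(356,122),.06),'mkout':((378,508),(367,103),.06),'ptr':((237,433),(426,183),.06),'tab':((262,390),(395,160),.105),
'queen':((68,232),(460,370),.077),'jar':((577,230),(90,163),.065)}
for k,(a,b,z) in P.items():
    m,e=tri(t,T(*a),s,S(*b)); print(k,m.round(4),round(e,4),atz(t,*T(*a),z).round(4),atz(s,*S(*b),z).round(4))
c=atz(t,*T(339,272),.07)
for k in('mkin','mkout','ptr','tab','switch'):
    d=atz(t,*T(*P[k][0]),P[k][2])-c;print(k,np.hypot(*d[:2]),np.arctan2(d[1],d[0]))
E
```

```text
ring [ 0.555  -0.0077  0.0659] 0.0003 [ 0.5545 -0.0074  0.07  ] [ 0.5577 -0.0052  0.07  ]
switch [ 0.6509 -0.0311  0.0587] 0.0025 [ 0.6513 -0.032   0.06  ] [ 0.6512 -0.0291  0.06  ]
mkin [ 0.4219 -0.0266  0.0651] 0.0012 [ 0.4222 -0.0278  0.06  ] [ 0.4174 -0.0291  0.06  ]
mkout [ 0.3958 -0.0327  0.0624] 0.0006 [ 0.3956 -0.0327  0.06  ] [ 0.3938 -0.0344  0.06  ]
ptr [0.4459 0.0607 0.0665] 0.0039 [0.4452 0.0622 0.06  ] [0.4415 0.0558 0.06  ]
tab [0.4721 0.0467 0.1066] 0.002 [0.4717 0.0475 0.105 ] [0.4712 0.045  0.105 ]
queen [0.5824 0.1782 0.0649] 0.0018 [0.5801 0.1782 0.077 ] [0.5905 0.1814 0.077 ]
jar [ 0.5844 -0.171   0.0695] 0.0007 [ 0.5853 -0.1724  0.065 ] [ 0.5814 -0.1741  0.065 ]
mkin 0.13383278497915088 -2.988639995044264
mkout 0.16087802401390353 -2.9832204851223105
ptr 0.12957544006656008 2.5748913718501307
tab 0.09937013671415094 2.5560524755700804
switch 0.09989934195116623 -0.2486897104524547
```

```bash
cat >> h.py <<'E'
from scipy.spatial.transform import Rotation as Ro
C=np.array([.555,-.007]);PH=-.249
def tcp(val,gap,r=.098):   # pusher pose for joint value; gap = centre to centre along tangent
    th=2.09+val+PH; t=np.array([-np.sin(th),np.cos(th)])
    return C+r*np.array([np.cos(th),np.sin(th)])-gap*t, np.degrees(th)-90
def rel(x,y,z,yaw):
    o=env.get_obs();R0=Ro.from_euler('xyz',o['orientation'],degrees=True)
    R=Ro.from_euler('xyz',[-90,0,yaw],degrees=True)
    print(np.r_[R0.inv().apply(np.array([x,y,z])-o['position']),(R0.inv()*R).as_rotvec()].round(4).tolist())
E
python3 - <<'E'
from h import *
p,y=tcp(.724,.045);print(p,y);rel(*p,.2,y)
E
```

```text
[0.49737682 0.08415135] 56.963674451056164
[-0.4836, 0.0046, 0.5028, 0.0, -2.3152, -0.0]
```

send_rows --pt "-0.12 0 0.12 0 -0.5 0 1" --pt "-0.12 0 0.12 0 -0.5 0 1" --pt "-0.12 0 0.12 0 -0.5 0 1" --pt "-0.24 0 0.25 0 -1.1 0 1" --pt "-0.24 0 0.25 0 -1.1 0 1" --pt "-0.24 0 0.25 0 -1.1 0 1" --pt "-0.24 0 0.25 0 -1.1 0 1" --pt "-0.36 0 0.38 0 -1.7 0 1" --pt "-0.36 0 0.38 0 -1.7 0 1" --pt "-0.36 0 0.38 0 -1.7 0 1" --pt "-0.36 0 0.38 0 -1.7 0 1" --pt "-0.484 0.005 0.503 0 -2.315 0 1" --pt "-0.484 0.005 0.503 0 -2.315 0 1" --pt "-0.484 0.005 0.503 0 -2.315 0 1" --pt "-0.484 0.005 0.503 0 -2.315 0 1" --pt "-0.484 0.005 0.503 0 -2.315 0 1" --pt "-0.484 0.005 0.503 0 -2.315 0 1" --pt "-0.484 0.005 0.503 0 -2.315 0 1"

```text
time: 3.55
position: [0.4974, 0.0844, 0.1996]
orientation: [-90.0, 0.0, 56.8]
ft_force: [-0.1, 0.1, 0.3]
finger_gap: 0.0004
```

Run:
```python
from h import *
import cv2
for n in('scene','wrist'):
    c=env.read_camera(n); cv2.imwrite(f'pics/{n}1.png',c['img'][:,:,::-1])
p,y=tcp(.724,.045);rel(*p,.083,y)
```

```text
[-0.0, 0.1168, 0.0001, 0.0003, -0.0025, 0.0001]
```

View pics/wrist1.png

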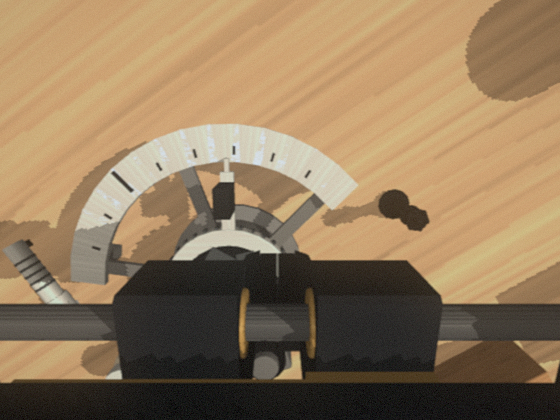

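View pics/scene1.png

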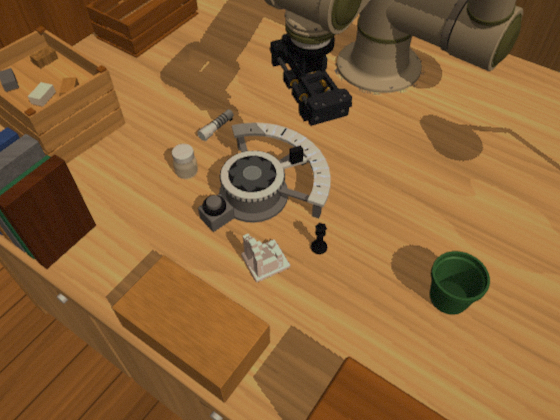

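Run:
```python
from h import *
import cv2
for n in('scene','wrist','top'):
    c=env.read_camera(n);o=env.get_obs();X=c['R']@o['position']+c['t'];u=X[0]/X[2]*c['fx']+c['cx'],X[1]/X[2]*c['fy']+c['cy']
    print(n,u)
    im=c['img'][:,:,::-1].copy();cv2.circle(im,tuple(int(round(q)) for q in u),2,(0,0,255),-1)
    if n=='scene': im=cv2.resize(im[20:240,180:450],None,fx=2.7,fy=2.7)
    cv2.imwrite(f'pics/{n}2.png',im)
```

```text
scene (np.float64(306.4858555088204), np.float64(130.43749293725682))
wrist (np.float64(276.219248311714), np.float64(247.12633386122212))
top (np.float64(285.37944336150747), np.float64(249.4617348831389))
```

View pics/scene2.png

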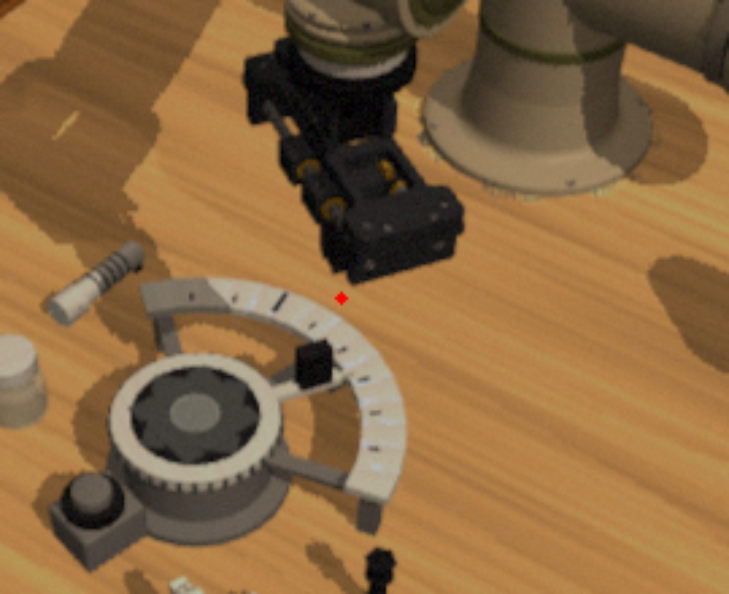

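View pics/wrist2.png

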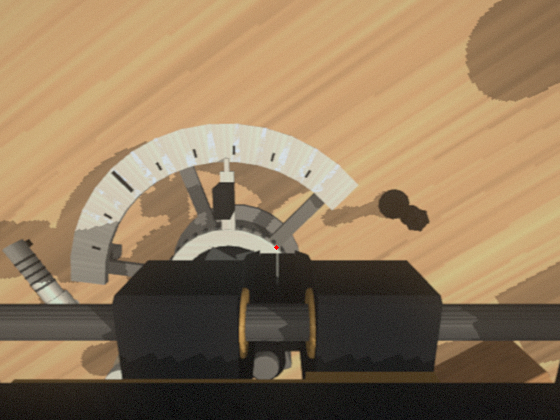

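View pics/top2.png

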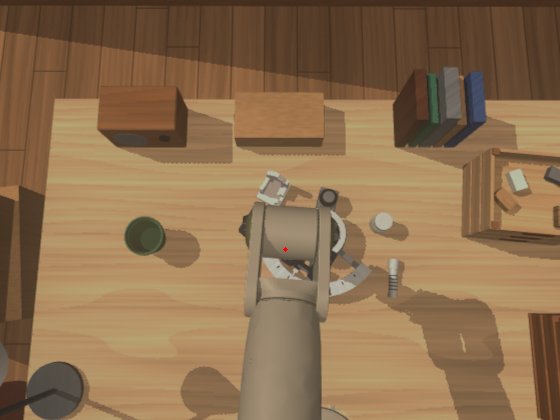

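send_rows --pt "0 0.04 0 0 0 0 1" --pt "0 0.08 0 0 0 0 1" --pt "0 0.1 0 0 0 0 1" --pt "0 0.115 0 0 0 0 1" --pt "0 0.12 0 0 0 0 1" --pt "0 0.12 0 0 0 0 1" --pt "0 0.12 0 0 0 0 1"

```text
time: 4.5
position: [0.498, 0.0841, 0.0806]
orientation: [-90.1, -0.0, 56.9]
ft_force: [-1.2, 0.6, -0.4]
finger_gap: 0.0004
```

Run:
```python
from h import *
import cv2
for n in('scene','wrist'):
    c=env.read_camera(n);o=env.get_obs();X=c['R']@o['position']+c['t'];u=X[0]/X[2]*c['fx']+c['cx'],X[1]/X[2]*c['fy']+c['cy']
    im=c['img'][:,:,::-1].copy();cv2.circle(im,tuple(int(round(q)) for q in u),1,(0,0,255),-1)
    if n=='scene': im=cv2.resize(im[60:260,180:450],None,fx=2.7,fy=2.7)
    cv2.imwrite(f'pics/{n}3.png',im)
for v,g in ((.724,.024),(.9,.024),(1.1,.024),(1.25,.024)): p,y=tcp(v,g);rel(*p,.079,y)
```

```text
[-0.0213, 0.0016, 0.0005, 0.0016, -0.0017, 0.0009]
[-0.0389, 0.0016, 0.0031, 0.0017, -0.1777, 0.0008]
[-0.059, 0.0016, 0.0024, 0.0018, -0.3777, 0.0006]
[-0.0738, 0.0016, -0.0008, 0.0018, -0.5277, 0.0005]
```

View pics/scene3.png

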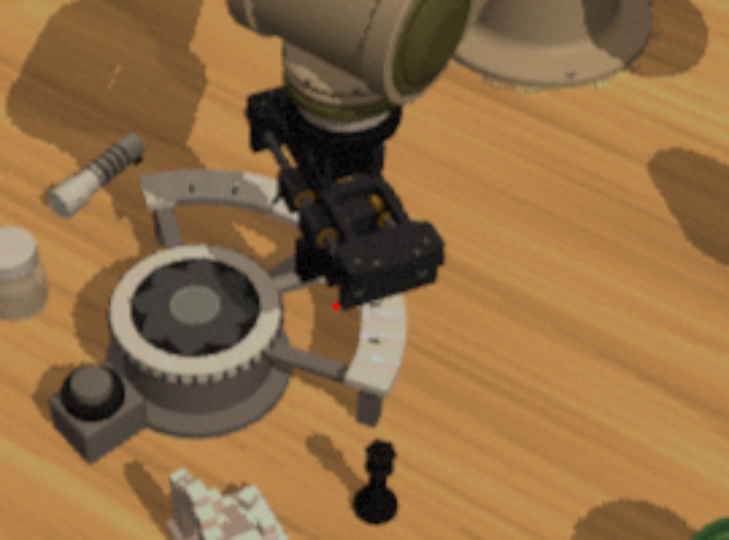

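View pics/wrist3.png

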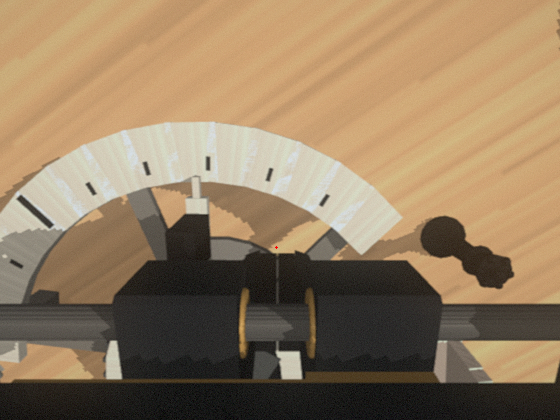

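send_rows --pt "-0.01 0.0015 0 0 0 0 1" --pt "-0.021 0.0015 0.0005 0 0 0 1" --pt "-0.021 0.0015 0.0005 0 0 0 1" --pt "-0.03 0.0015 0.002 0 -0.09 0 1" --pt "-0.039 0.0015 0.003 0 -0.178 0 1" --pt "-0.039 0.0015 0.003 0 -0.178 0 1" --pt "-0.049 0.0015 0.003 0 -0.278 0 1" --pt "-0.059 0.0015 0.0025 0 -0.378 0 1" --pt "-0.059 0.0015 0.0025 0 -0.378 0 1" --pt "-0.066 0.0015 0.001 0 -0.453 0 1" --pt "-0.074 0.0015 -0.001 0 -0.528 0 1" --pt "-0.074 0.0015 -0.001 0 -0.528 0 1" --pt "-0.074 0.0015 -0.001 0 -0.528 0 1"

```text
time: 5.9
position: [0.4587, 0.022, 0.0792]
orientation: [-90.1, -0.0, 86.9]
ft_force: [0.0, -0.2, -0.0]
finger_gap: 0.0003
```

```bash
cat > look.py <<'E'
import sys
from h import *
import cv2
k=sys.argv[1]
for n in('scene','wrist'):
    c=env.read_camera(n);im=c['img'][:,:,::-1].copy()
    if n=='scene': im=cv2.resize(im[100:260,180:380],None,fx=3.6,fy=3.6,interpolation=cv2.INTER_CUBIC)
    cv2.imwrite(f'pics/{n}{k}.png',im)
    if n=='wrist':
        for v in (1.45,):
            th=2.09+v+PH
            for r,z in((.098,.105),(.132,.065),(.135,.06),(.16,.06)):
                X=c['R']@np.array([C[0]+r*np.cos(th),C[1]+r*np.sin(th),z])+c['t'];print(r,X[0]/X[2]*c['fx']+c['cx'],X[1]/X[2]*c['fy']+c['cy'])
o=env.get_obs();print(o['time'],o['position'],o['ft_force'])
E
python3 look.py 4
```

```text
0.098 185.4628731203738 268.60947890867254
0.132 187.32864958812507 186.0266008580268
0.135 188.098717704587 179.5470400288275
0.16 176.21531150389168 136.42168140760242
6.0 [0.45862742 0.02206393 0.07912427] [-0.02561153 -0.19452282  0.37937488]
```

View pics/wrist4.png

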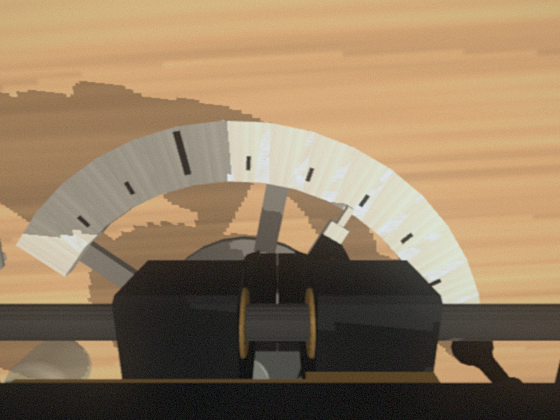

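View pics/scene4.png

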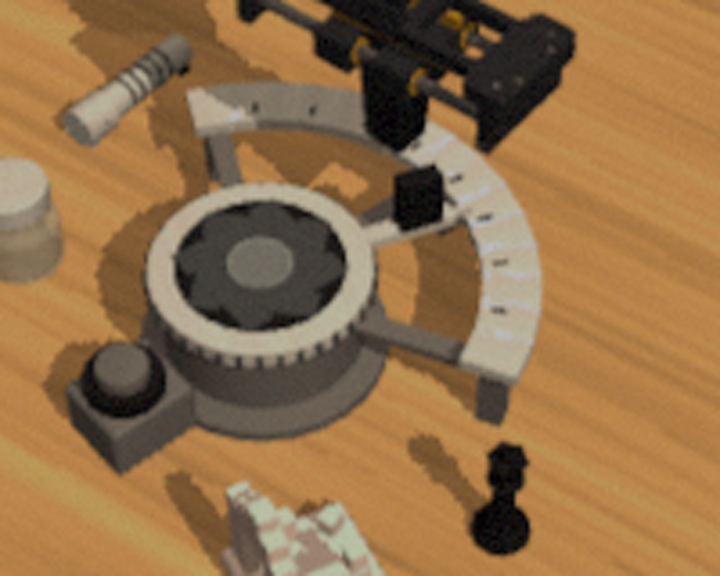

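Run:
```python
from h import *
import cv2
c=env.read_camera('wrist');o=env.get_obs()
R=Ro.from_euler('xyz',o['orientation'],degrees=True)
f=lambda l:(lambda X:(X[0]/X[2]*c['fx']+c['cx'],X[1]/X[2]*c['fy']+c['cy'],X[2]))(c['R']@(o['position']+R.apply(l))+c['t'])
for l in [(0,0,0),(.0175,0,.009),(.0175,0,-.009),(.0175,-.03,.009),(.0175,-.03,-.009),(.0175,-.06,-.009),(.09,-.064,0)]: print(l,np.round(f(l),3))
im=c['img'][:,:,::-1]
im=cv2.convertScaleAbs(im[225:390,200:360],alpha=4,beta=20)
cv2.imwrite('pics/w5.png',cv2.resize(im,None,fx=3.6,fy=3.6,interpolation=cv2.INTER_CUBIC))
```

```text
(0, 0, 0) [2.75841e+02 2.46512e+02 1.90000e-01]
(0.0175, 0, 0.009) [3.07763e+02 2.30919e+02 1.88000e-01]
(0.0175, 0, -0.009) [3.07093e+02 2.61595e+02 1.93000e-01]
(0.0175, -0.03, 0.009) [3.13462e+02 2.50220e+02 1.59000e-01]
(0.0175, -0.03, -0.009) [3.12513e+02 2.85794e+02 1.64000e-01]
(0.0175, -0.06, -0.009) [3.2027e+02 3.2042e+02 1.3500e-01]
(0.09, -0.064, 0) [5.16090e+02 3.04442e+02 1.29000e-01]
```

View pics/w5.png

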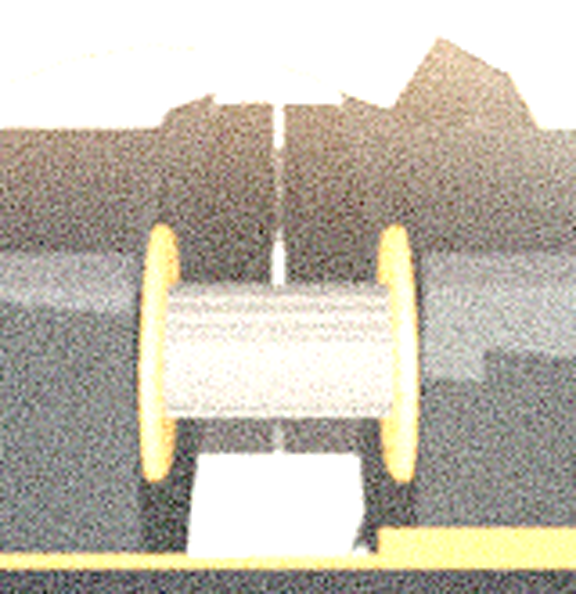

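Run:
```python
from h import *
p,y=tcp(.724,.045);rel(*p,.16,y);rel(*p,.062,y)
```

```text
[0.0641, -0.0808, -0.0357, 0.002, 0.5244, 0.0006]
[0.0641, 0.0172, -0.0355, 0.002, 0.5244, 0.0006]
```

send_rows --pt "0 -0.04 0 0 0 0 1" --pt "0 -0.08 0 0 0 0 1" --pt "0 -0.08 0 0 0 0 1" --pt "0.032 -0.08 -0.018 0 0.26 0 1" --pt "0.064 -0.08 -0.036 0 0.524 0 1" --pt "0.064 -0.08 -0.036 0 0.524 0 1" --pt "0.064 -0.08 -0.036 0 0.524 0 1" --pt "0.064 -0.08 -0.036 0 0.524 0 1" --pt "0.064 -0.04 -0.036 0 0.524 0 1" --pt "0.064 -0.01 -0.036 0 0.524 0 1" --pt "0.064 0.01 -0.036 0 0.524 0 1" --pt "0.064 0.017 -0.036 0 0.524 0 1" --pt "0.064 0.017 -0.036 0 0.524 0 1" --pt "0.064 0.017 -0.036 0 0.524 0 1"

```text
time: 7.45
position: [0.4985, 0.084, 0.0631]
orientation: [-90.2, -0.1, 57.0]
ft_force: [0.5, 0.8, 0.7]
finger_gap: 0.0007
```

```bash
python3 look.py 6;python3 - <<'E'
from h import *
for v,g in ((.724,.024),(.9,.024),(1.1,.024),(1.25,.024)): p,y=tcp(v,g);rel(*p,.062,y)
E
```

```text
0.098 32.43452518062628 328.4777087282007
0.132 32.63698533721353 245.5177197329442
0.135 34.450202208726694 238.68214607966124
0.16 -2.2850390323919783 206.18045905875024
7.55 [0.49854566 0.08403028 0.06325371] [0.49521855 0.40366152 0.27910388]
[-0.0215, 0.0012, 0.0011, 0.0035, 0.0007, 0.0021]
[-0.0391, 0.0012, 0.0038, 0.0037, -0.1753, 0.0017]
[-0.0592, 0.0011, 0.0031, 0.0038, -0.3753, 0.0014]
[-0.074, 0.0011, -0.0001, 0.004, -0.5253, 0.0011]
```

View pics/scene6.png

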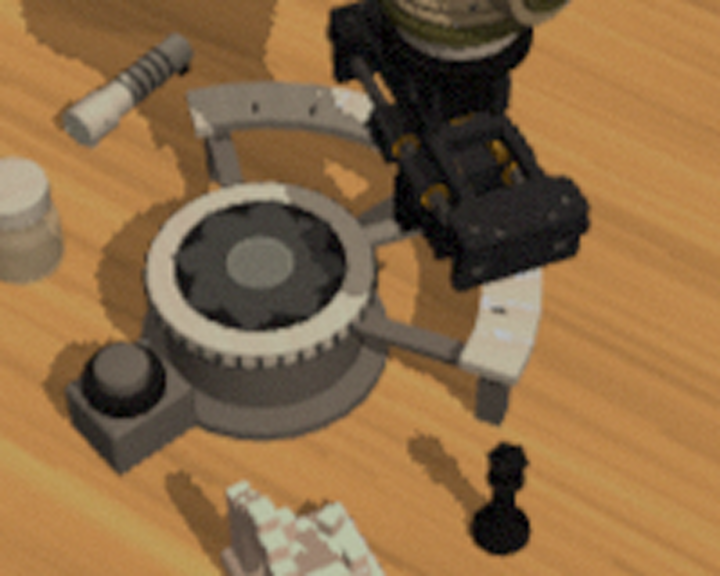

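View pics/wrist6.png

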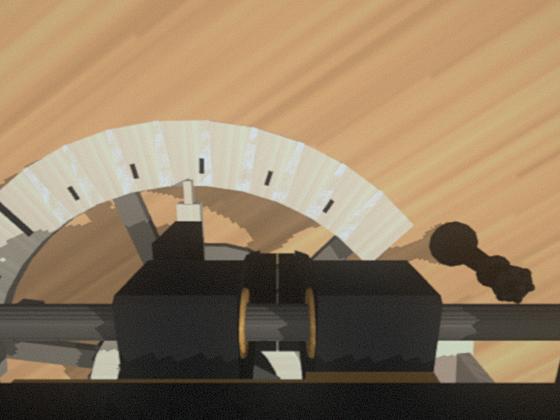

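send_rows --pt "-0.01 0.001 0 0 0 0 1" --pt "-0.018 0.001 0.001 0 0 0 1" --pt "-0.0215 0.001 0.001 0 0 0 1" --pt "-0.03 0.001 0.0025 0 -0.09 0 1" --pt "-0.035 0.001 0.003 0 -0.13 0 1" --pt "-0.039 0.001 0.004 0 -0.175 0 1" --pt "-0.039 0.001 0.004 0 -0.175 0 1"

```text
time: 8.25
position: [0.4737, 0.0531, 0.0623]
orientation: [-90.2, -0.1, 67.0]
ft_force: [0.5, 0.5, 0.1]
finger_gap: 0.0003
```

```bash
python3 look.py 7
```

```text
0.098 107.4184678003169 311.85984322788096
0.132 102.58011000531985 224.09601344777138
0.135 103.54326398312867 217.0480104579221
0.16 73.60546811249691 178.4422463561522
8.35 [0.47394948 0.05335686 0.06225933] [ 0.31079084  0.4338672  -0.63805821]
```

View pics/scene7.png

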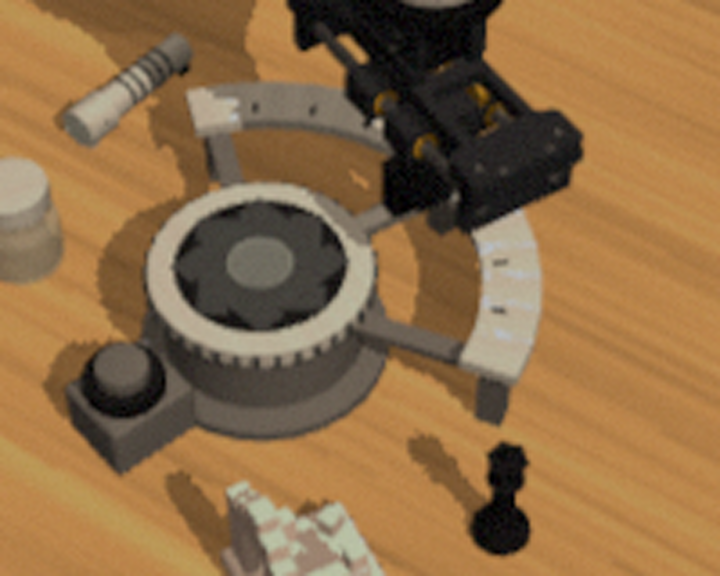

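View pics/wrist7.png

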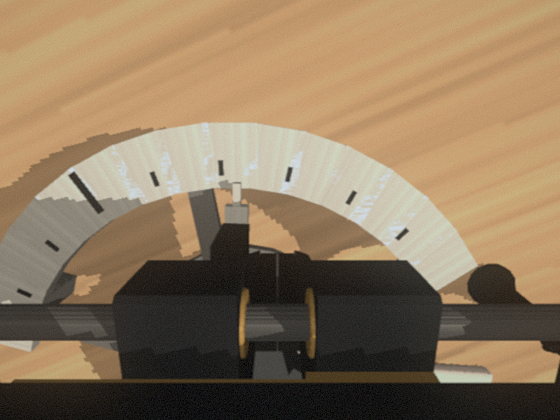

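Run:
```python
from h import *
for v in (1.0,1.1,1.2,1.3,1.36): p,y=tcp(v,.024);rel(*p,.062,y)
```

```text
[-0.0099, 0.0002, 0.0017, 0.004, -0.1018, 0.0013]
[-0.0199, 0.0002, 0.0026, 0.004, -0.2018, 0.0011]
[-0.03, 0.0002, 0.0025, 0.0041, -0.3018, 0.0009]
[-0.04, 0.0002, 0.0014, 0.0041, -0.4018, 0.0007]
[-0.046, 0.0002, 0.0002, 0.0042, -0.4618, 0.0005]
```

send_rows --pt "-0.005 0 0.001 0 -0.05 0 1" --pt "-0.01 0 0.002 0 -0.1 0 1" --pt "-0.015 0 0.002 0 -0.15 0 1" --pt "-0.02 0 0.0025 0 -0.2 0 1" --pt "-0.025 0 0.0025 0 -0.25 0 1" --pt "-0.03 0 0.0025 0 -0.3 0 1" --pt "-0.035 0 0.002 0 -0.35 0 1" --pt "-0.04 0 0.0015 0 -0.4 0 1" --pt "-0.043 0 0.001 0 -0.43 0 1" --pt "-0.046 0 0 0 -0.46 0 1" --pt "-0.046 0 0 0 -0.46 0 1" --pt "-0.046 0 0 0 -0.46 0 1"

```text
time: 9.55
position: [0.456, 0.0111, 0.0622]
orientation: [-90.2, 0.0, 93.2]
ft_force: [0.5, 0.2, 1.1]
finger_gap: 0.0003
```

```bash
python3 look.py 8;  python3 - <<'E'
from h import *
for v in (1.36,1.4,1.44,1.48): p,y=tcp(v,.024);rel(*p,.062,y)
E
```

```text
0.098 200.149718348762 281.0937325529548
0.132 206.79124922982567 187.50534869207877
0.135 207.81112524509888 180.28181438858635
0.16 200.72528224256897 132.22304932971852
9.65 [0.45602579 0.01115618 0.06222609] [ 0.37214706 -0.06889082  0.20088332]
[-0.0, 0.0002, 0.0003, 0.0043, -0.0025, -0.0005]
[-0.0039, 0.0002, 0.0012, 0.0043, -0.0425, -0.0006]
[-0.0079, 0.0002, 0.0019, 0.0042, -0.0825, -0.0007]
[-0.0119, 0.0002, 0.0024, 0.0042, -0.1225, -0.0008]
```

View pics/wrist8.png

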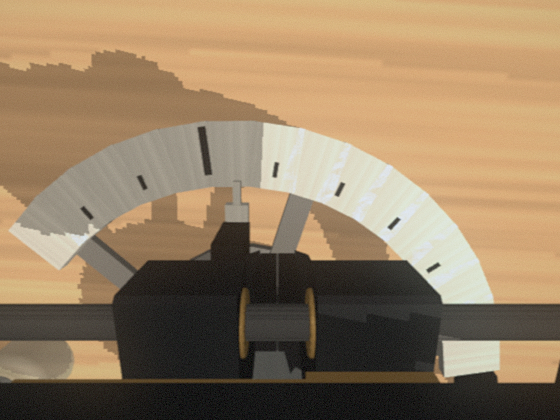

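send_rows --pt "-0.004 0 0.001 0 -0.04 0 1" --pt "-0.008 0 0.002 0 -0.08 0 1" --pt "-0.011 0 0.0025 0 -0.11 0 1" --pt "-0.011 0 0.0025 0 -0.11 0 1" --pt "-0.011 0 0.0025 0 -0.11 0 1"

```text
time: 10.15
position: [0.4542, 0.0001, 0.0622]
orientation: [-90.2, 0.1, 99.5]
ft_force: [-0.2, 0.1, -0.5]
finger_gap: 0.0004
```

```bash
python3 look.py 9
```

```text
0.098 224.75373021989216 281.08125771512454
0.132 234.44981853317154 187.22653734932686
0.135 235.47614314170184 179.98448138117905
0.16 234.70861834761007 131.69344740233265
10.25 [4.54136527e-01 1.66798151e-04 6.21971461e-02] [-0.65688178 -0.20408044  0.04508213]
```

View pics/wrist9.png

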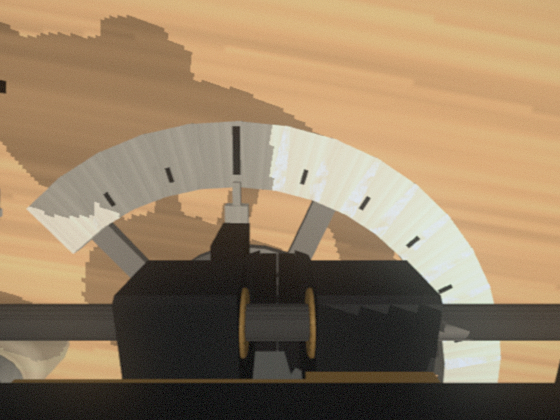

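send_rows --pt "0.01 0 0 0 0 0 1" --pt "0.02 0 0 0 0 0 1" --pt "0.02 0 0 0 0 0 1" --pt "0.02 -0.04 0 0 0 0 1" --pt "0.02 -0.09 0 0 0 0 1" --pt "0.02 -0.12 0 0 0 0 1" --pt "0.02 -0.12 0 0 0 0 1" --pt "0.02 -0.12 0 0 0 0 1"

```text
time: 11.05
position: [0.4502, 0.0201, 0.1819]
orientation: [-90.2, 0.1, 99.5]
ft_force: [0.0, -0.2, -0.3]
finger_gap: 0.0006
```

```bash
python3 look.py 10; python3 -c "
from h import *
p=C+.1*np.array([np.cos(PH),np.sin(PH)]);print(p);rel(*p,.18,-14.3)"
```

```text
0.098 220.83122107516036 213.9572020861152
0.132 227.12826082072738 163.7258651191703
0.135 227.8565635761646 159.6096650052554
0.16 227.24189107112977 129.9355820636258
11.15 [0.44965286 0.02011889 0.18083107] [-0.56792108 -0.12825026 -0.69450466]
[ 0.65191593 -0.03164349]
[-0.0845, 0.0012, -0.1909, 0.0012, 1.9867, 0.0017]
```

View pics/wrist10.png

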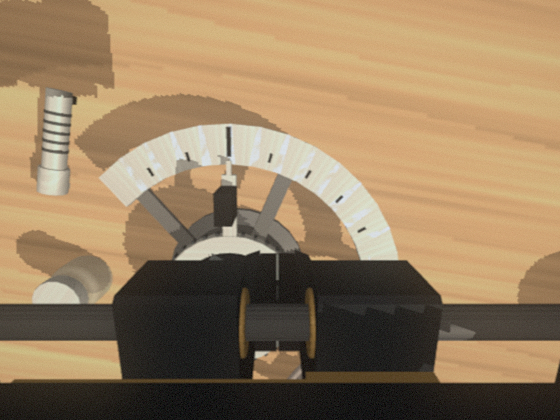

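View pics/scene10.png

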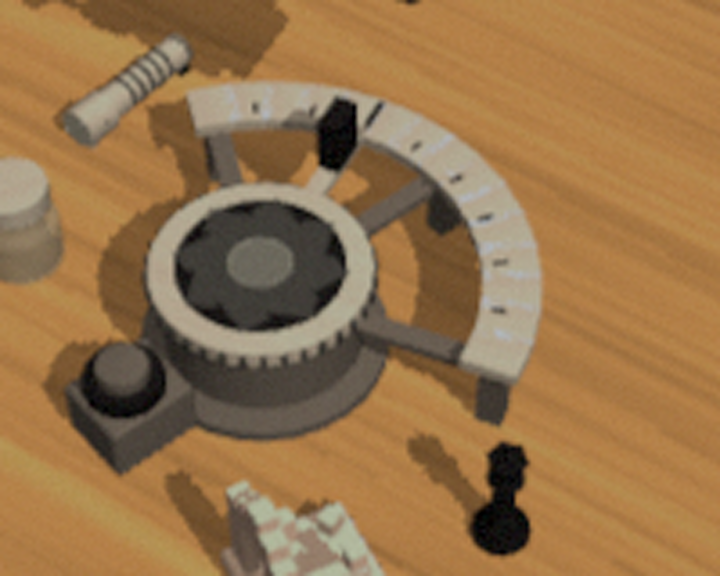

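send_rows --pt "-0.02 0 -0.05 0 0.5 0 1" --pt "-0.02 0 -0.05 0 0.5 0 1" --pt "-0.02 0 -0.05 0 0.5 0 1" --pt "-0.04 0 -0.1 0 1.0 0 1" --pt "-0.04 0 -0.1 0 1.0 0 1" --pt "-0.04 0 -0.1 0 1.0 0 1" --pt "-0.06 0 -0.15 0 1.5 0 1" --pt "-0.06 0 -0.15 0 1.5 0 1" --pt "-0.06 0 -0.15 0 1.5 0 1" --pt "-0.0845 0.001 -0.191 0 1.987 0 1" --pt "-0.0845 0.001 -0.191 0 1.987 0 1" --pt "-0.0845 0.001 -0.191 0 1.987 0 1" --pt "-0.0845 0.001 -0.191 0 1.987 0 1" --pt "-0.0845 0.001 -0.191 0 1.987 0 1" --pt "-0.0845 0.001 -0.191 0 1.987 0 1" --pt "-0.0845 0.001 -0.191 0 1.987 0 1" --pt "-0.0845 0.001 -0.191 0 1.987 0 1"

```text
time: 12.85
position: [0.6518, -0.0315, 0.1795]
orientation: [-90.0, -0.0, -14.3]
ft_force: [-0.1, -0.2, -0.5]
finger_gap: 0.0005
```

```bash
python3 look.py 11; python3 -c "
from h import *
rel(.652,-.0316,.08,-14.3)"
```

```text
0.098 37.24945097502169 260.8818056118141
0.132 35.03456903612425 257.74863230438035
0.135 35.944079044780466 256.9247398338047
0.16 13.201084893850918 266.6573780499581
12.95 [ 0.65194209 -0.0315298   0.17990523] [ 0.59275017 -0.35841805 -0.11717022]
[-0.0, 0.0999, -0.0001, -0.0007, 0.0003, 0.0012]
```

View pics/scene11.png

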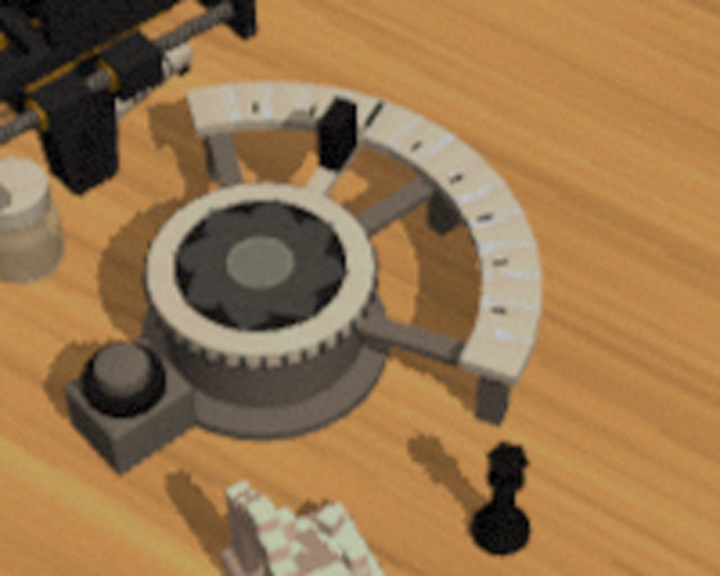

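View pics/wrist11.png

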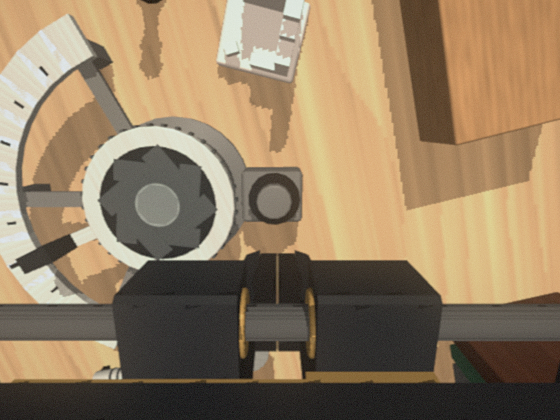

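send_rows --pt "0 0.04 0 0 0 0 1" --pt "0 0.08 0 0 0 0 1" --pt "0 0.11 0 0 0 0 1" --pt "0 0.13 0 0 0 0 1" --pt "0 0.135 0 0 0 0 1" --pt "0 0.135 0 0 0 0 1" --pt "0 0.135 0 0 0 0 1"

```text
time: 13.65
position: [0.6529, -0.0316, 0.0463]
orientation: [-90.0, -0.2, -14.3]
ft_force: [-0.1, 0.7, -1.0]
finger_gap: 0.0006
```

```bash
python3 look.py 12
```

```text
0.098 -181.52103920018806 383.6447405961289
0.132 -135.97689075413308 350.54153296806845
0.135 -129.87118422876762 346.66045303538226
0.16 -165.94815706842934 361.87816293292946
13.75 [ 0.65281108 -0.03163624  0.04638736] [-0.51637822  0.02616579 -0.22178177]
```

View pics/scene12.png

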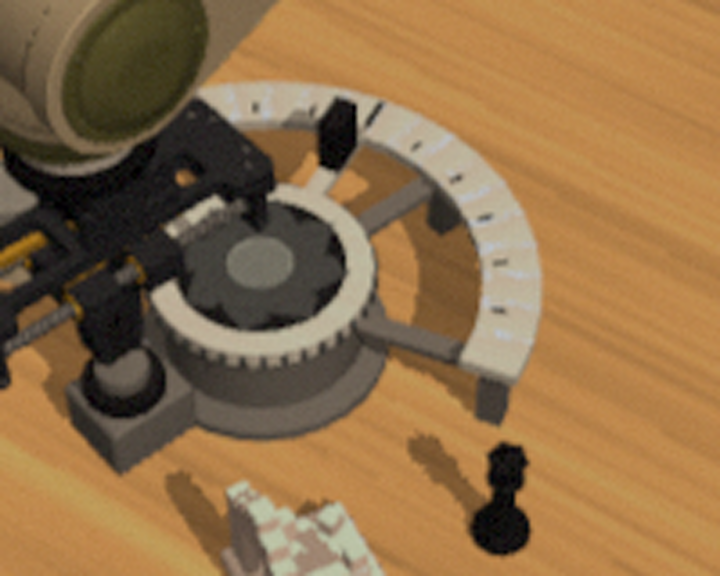

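View pics/wrist12.png

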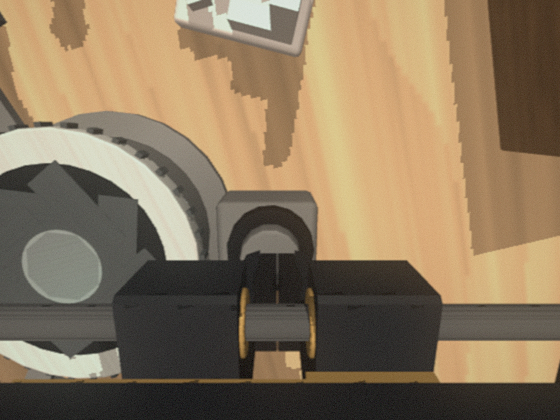

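send_rows --pt "0 0.005 0 0 0 0 1" --pt "0 0.009 0 0 0 0 1" --pt "0 0.012 0 0 0 0 1" --pt "0 0.012 0 0 0 0 1"

```text
time: 14.15
position: [0.6525, -0.0316, 0.0337]
orientation: [-90.0, -0.1, -14.3]
ft_force: [0.0, 0.1, 0.9]
finger_gap: 0.0003
```

send_rows --pt "0 0.002 0 0 0 0 1" --pt "0 0.004 0 0 0 0 1" --pt "0 0.004 0 0 0 0 1"

```text
time: 14.45
position: [0.6524, -0.0315, 0.0294]
orientation: [-90.0, -0.1, -14.3]
ft_force: [-0.5, -0.0, 0.6]
finger_gap: 0.0002
```

send_rows --pt "0 0.002 0 0 0 0 1" --pt "0 0.004 0 0 0 0 1" --pt "0 0.004 0 0 0 0 1"

```text
time: 14.75
position: [0.6526, -0.0316, 0.0254]
orientation: [-90.0, -0.1, -14.3]
ft_force: [1.3, 0.0, 1.9]
finger_gap: 0.0004
```

send_rows --pt "0 0.002 0 0 0 0 1" --pt "0 0.002 0 0 0 0 1"

```text
time: 14.95
position: [0.6527, -0.0316, 0.0234]
orientation: [-90.0, -0.2, -14.3]
ft_force: [-0.1, 0.2, 4.0]
finger_gap: 0.0002
```

send_rows --pt "0 0.002 0 0 0 0 1" --pt "0 0.002 0 0 0 0 1"

```text
time: 15.15
position: [0.6527, -0.0316, 0.0223]
orientation: [-90.0, -0.2, -14.3]
ft_force: [-3.2, 0.7, 9.4]
finger_gap: 0.0003
```

```bash
python3 look.py 13
```

```text
0.098 -270.10476691893325 433.8390603482537
0.132 -194.89099188047555 382.8951218886855
0.135 -186.11140954831683 377.4745944659764
0.16 -226.3065417047584 394.3200619877432
15.25 [ 0.65271109 -0.03162021  0.02227554] [-3.90979972  0.20135148  8.22678608]
```

View pics/scene13.png

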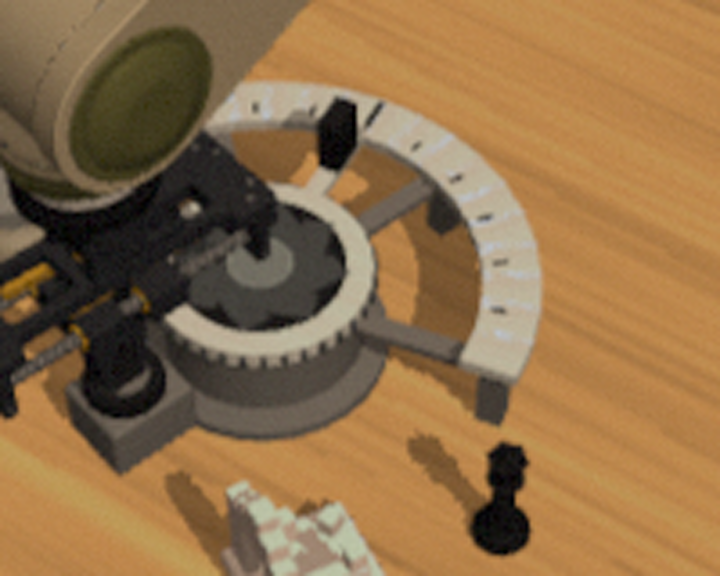

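send_rows --pt "0 0.002 0 0 0 0 1" --pt "0 0.003 0 0 0 0 1" --pt "0 0.003 0 0 0 0 1"

```text
time: 15.55
position: [0.6529, -0.0316, 0.022]
orientation: [-90.0, -0.2, -14.3]
ft_force: [-10.4, 1.0, 21.4]
finger_gap: 0.0001
```

```bash
python3 look.py 14; python3 -c "
from h import *
o=env.get_obs();print(o['ft_force'],o['wrist_torque'],o['orientation'])"
```

```text
0.098 -272.2712605519407 434.8583911043242
0.132 -196.45925984732895 383.508878477811
0.135 -187.62432757185377 378.0532903472358
0.16 -227.96491123597548 394.9480139611384
15.65 [ 0.65287455 -0.03163635  0.0220049 ] [-10.62673556   1.05535309  23.36941138]
[-10.62673556   1.05535309  23.36941138] [ 0.12492294  1.74621724 -0.02384994] [-89.98274692  -0.22351745 -14.25264556]
```

View pics/wrist14.png

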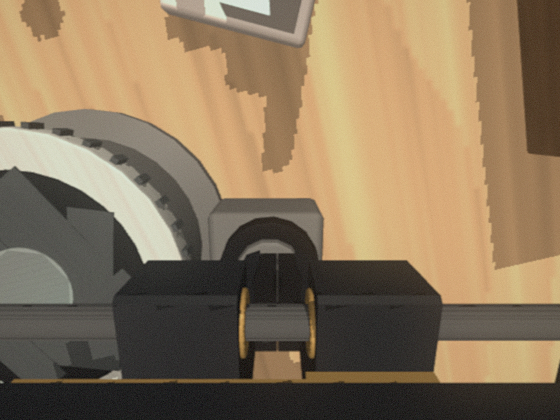

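View pics/scene14.png

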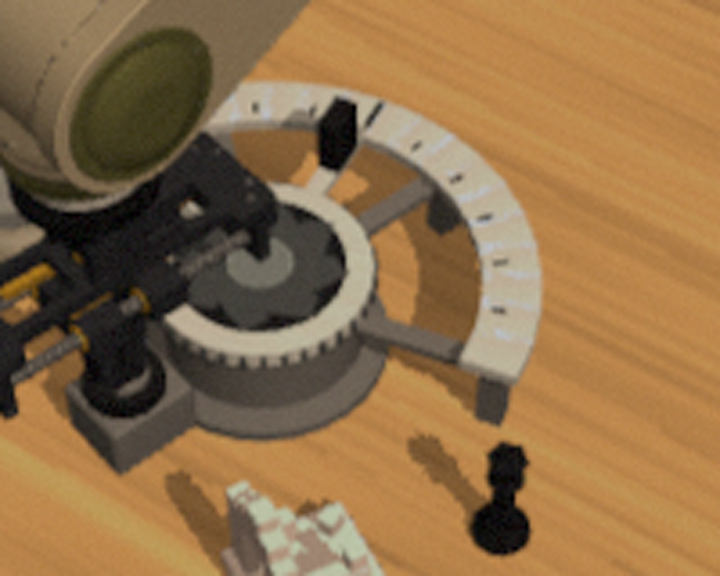

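send_rows --pt "0 -0.003 0 0 0 0 1" --pt "0 -0.005 0 0 0 0 1" --pt "0 -0.005 0 0 0 0 1" --pt "0 -0.005 0 0 0 0 1"

```text
time: 16.05
position: [0.6529, -0.0316, 0.0266]
orientation: [-90.0, -0.2, -14.3]
ft_force: [0.7, -0.1, 1.2]
finger_gap: 0.0001
```

```bash
cat > avg.py <<'E'
from h import *
F=[];Z=[];T=[]
for i in range(10):
    env.read_camera('wrist');o=env.get_obs();F.append(o['ft_force']);Z.append(o['position'][2]);T.append(o['wrist_torque'])
print(o['time'],np.mean(Z).round(4),np.mean(F,0).round(2),np.mean(T,0).round(3))
E
python3 avg.py
```

```text
16.55 0.0268 [0.87 0.09 1.63] [-0.058 -0.183 -0.003]
```

send_rows --pt "0 -0.002 0 0 0 0 1" --pt "0 -0.002 0 0 0 0 1" --pt "0 -0.002 0 0 0 0 1"

```text
time: 16.85
position: [0.6526, -0.0316, 0.0288]
orientation: [-90.0, -0.2, -14.3]
ft_force: [0.2, 0.1, -1.3]
finger_gap: 0.0006
```

```bash
python3 avg.py
```

```text
17.35 0.0289 [ 0.13  0.28 -0.01] [-0.042 -0.072 -0.01 ]
```

send_rows --pt "0 -0.002 0 0 0 0 1" --pt "0 -0.002 0 0 0 0 1" --pt "0 -0.002 0 0 0 0 1"

```text
time: 17.65
position: [0.6529, -0.0317, 0.0311]
orientation: [-90.0, -0.2, -14.3]
ft_force: [-0.1, -0.2, -0.3]
finger_gap: 0.0007
```

```bash
python3 avg.py
```

```text
18.15 0.0309 [ 0.17  0.17 -0.08] [-0.054 -0.076 -0.   ]
```

send_rows --pt "0 -0.04 0 0 0 0 1" --pt "0 -0.08 0 0 0 0 1" --pt "0 -0.12 0 0 0 0 1" --pt "0 -0.16 0 0 0 0 1" --pt "0 -0.18 0 0 0 0 1" --pt "0 -0.18 0 0 0 0 1" --pt "0 -0.18 0 0 0 0 1" --pt "0 -0.18 0 0 0 0 1"

```text
time: 18.95
position: [0.6515, -0.0314, 0.2088]
orientation: [-90.0, -0.0, -14.3]
ft_force: [-0.5, -0.7, -0.3]
finger_gap: 0.0005
```

```bash
python3 look.py 15
```

```text
0.098 60.17607781583237 248.09051142500635
0.132 55.34096521443155 246.75605532243372
0.135 55.87783470488702 246.15831226325844
0.16 34.836205033168596 255.1699706840999
19.05 [ 0.65171598 -0.03142964  0.20927006] [ 0.43131775 -0.20301021  0.56601365]
```

View pics/scene15.png

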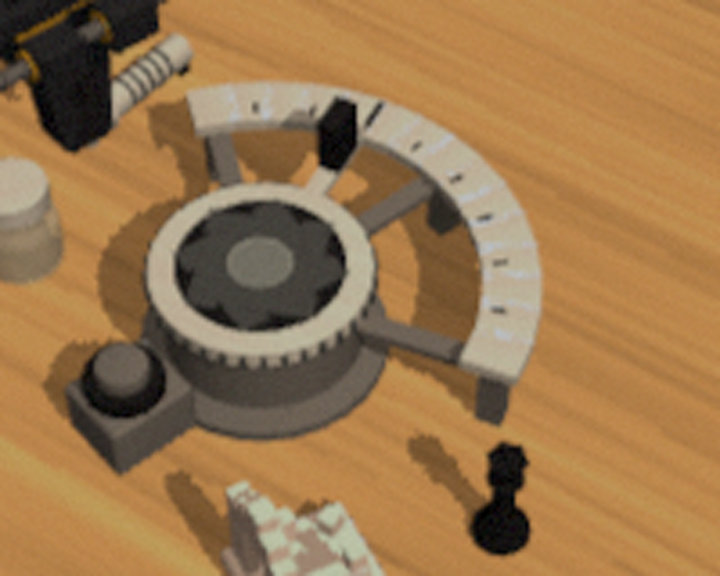

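View pics/wrist15.png

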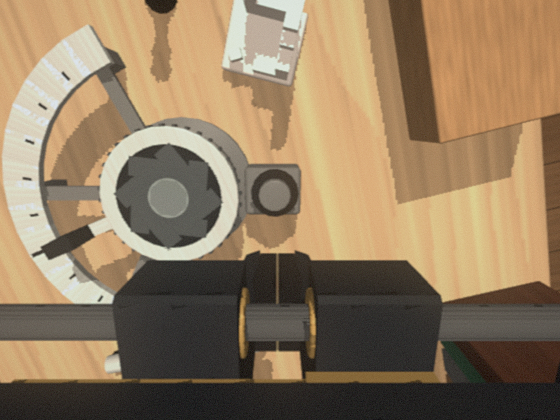

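```bash
python3 -c "
from workcell import env
print(env.close_job())"
```

```text
the job is handed in; nothing more can be done
None
```

I pushed the lever until its pointer lined up with the long mark, then pressed the switch to its stop and let it spring back. I handed the job in at about 19 s, with no verdict reported.

**Lever:** I pushed with closed fingers on the tab's clockwise face only. The wrist picture taken at the end of the push shows the pointer tip and the long mark in the same pixel column, about 236. The scene picture after the press shows the lever unmoved.

**Switch:** The force rose to about 4 N and then met a hard stop with the TCP at z = 22 mm, where I pressed on to about 23 N. On release there was still 1.6 N at 26.8 mm and none at 28.9 mm. That means the switch was pressed between 4.8 and 6.9 mm, which fits its 6 mm travel. The moments at the wrist also fit a fingertip contact. I could not read the switch joint directly, and I saw nothing light up. After release the switch looks up again.

**What disagreed:**
- **Fingertips:** They appear to end about 35–40 mm short of the reported TCP. Because of this, my first push at z = 79 mm passed over the tab without moving it. I repeated the push lower, at 62 mm.
- **Gripper clearance:** During the press, the gripper's end was close above the lamp's iris. The pictures could not settle how close, so I relied on the force and moment readings.

**Other objects:** The queen, ruin and jar, and the flashlight where it is in view, stand where they were in the last pictures. The pot was outside those pictures, but the arm never went near it. At hand-in the arm was clear of everything, with the TCP at about z = 0.21 m.

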